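# Wedge the bin rack tight

## Task

The small rack of parts bins at the right of the bench sags at the front. Take the thick wooden wedge and push it, thin end first and square to the rack, under the middle of the rack's front edge until it jams tight and takes the rack's weight, lifting that edge a little, then let go and leave it in there. Leave the thin little wedge where it lies.

Things in the scene. Friction and masses are not known exactly. Their poses are not given: they have to be found in the camera images.
- wedge_mid (a point): thick wedge: pale wood, 150 mm long, 36 wide, lying flat, one straight slope from 4 thick at the thin end to 28 at the thick end. Point: middle of its length and width, half-way up (8 mm over its underside). x points to the thin end, 75 mm away; z up. About 60 g, centre of mass 20 mm towards the thick end. Grasp across its sides, best 35 mm from the thick end (22 mm thick there).
- slip_mid (a point): thin little wedge, not to be used: same pale wood, 90 mm long, 30 wide, 3 to 10 thick, too thin to fill the gap. Point: its middle, half-way up; x points to its thin end.
- edge_mark (a point): point on the bench (z = 0) below the middle of the rack's front edge; fixed. x runs level into the gap, square to the edge; y along the edge. The rack: grey deck, 270 mm along the edge, 260 deep, 10 thick, underside 13 mm over the bench, with cream bins, 225 high in all, behind a bare lip of 65 mm. Gap open between two front feet 110 mm to either side of the middle and for 170 mm inwards.
- rack (a joint): front of the rack rocked up about its rear foot, 200 mm in from the edge: 0 = sagging on its front feet (start), 0.0225 rad = edge 4.5 mm higher, hard stop. The wedge slides in freely until its thin end is 56 mm past the edge, then bears the weight (5 to 15 N to push), lifts the edge 1.6 mm per 10 mm, and stops hard at about 84 mm. Friction keeps it where it is left.
There are look-alikes about, which are no part of the job. Leave any orange look-alike of the part that bears wedge_mid alone.

How it is judged:
At the end, for the whole second after the job is handed in: The thick wedge lies flat under the rack's front edge, its middle within 40 mm of the middle of the edge along it and within 30 mm of the edge across it, square to the edge within 15 degrees, and it holds the edge up by at least 0.6 mm (joint above 0.003 rad), with nobody touching it (value of joint rack above 0.003 rad and x of wedge_mid in the frame of edge_mark between -0.03 and 0.03 m and y of wedge_mid in the frame of edge_mark between -0.04 and 0.04 m and angle between the x axis of wedge_mid and the x axis of edge_mark, either way round below 0.26 rad and angle between wedge_mid's own z axis and vertical below 0.17 rad).
It fails at once if the thin little wedge is shifted by more than 40 mm (distance of slip_mid from where it was at the start of the episode above 0.04 m).
It also fails if it takes over 40 s, if anything falls off the work surface, if the arm or the gripper's body presses on something with over 40 N, if the wrist force passes 120 N, or if a joint passes its speed limit or range.

## Robot

A 7-joint arm with a two-finger parallel gripper is mounted at the origin on the work surface. World frame = base frame: x ahead of the robot, y to its left, z up, the work surface at z = 0. Lengths are in m, angles in rad, forces in N, time in s.
With the tool pointing down it reaches from about 0.4 to 0.9 m from the base axis. Payload 5.5 kg.
Tool frame: the origin (TCP) lies between the finger pads; the fingertips stand 8 mm ahead of it and the grasp point (between the pads) lies 11 mm behind it (arm.tips_ahead is the distance from the TCP to the fingertips, in m); z points along the fingers, y is the line along which they close (so a half turn about z gives the same grasp; the last joint's range is limited). The gripper opens to 92 mm and grips with 3 to 60 N. Pads are 19 mm wide; open, the fingers measure 130 mm over their backs; the gripper's body (75 mm by 190 mm) begins 47 mm behind the grasp point.
Start: joints at [1.475, 0.501, -0.427, 1.55, 0.221, 1.138, -0.21], TCP at [0.228, -0.609, 0.235] pointing down, gripper open.
Joint ranges: [-2.88, 2.88], [-0.31, 2.03], [-1.54, 1.56], [0.2, 2.42], [-1.41, 4.55], [0.19, 2.02], [-2.57, 2.57]. Speed limits (rad/s): [2.57, 2.57, 3.14, 3.14, 3.14, 3.14, 3.14].

## Interface

Orientations are given as a rotation vector (axis times angle).
In Python, from bench import arm gives the robot as it stands.
- The arm moves only by the tool move_arm, never from a script. Its argument "motion" is a list of rows, each a list of 7 numbers: the opening in per cent of the stroke, from 0 (shut) to 100 (fully open), then the shift along the tool's x, y, z in m, then the turn, a rotation vector about the tool's x, y, z in rad. In form: [[claw, x, y, z, rx, ry, rz], ...]. A call has 1 to 5 rows; each row shifts and turns the commanded pose from where the row before left it, along the tool's axes as they then stand; what a row does not reach is not made up. A row lasts 1/10 s, in which the tool goes at most 50 mm and 8.59 degrees, less where a joint would pass 70% of its speed; a pose out of reach is approached as far as the arm can. A call with a gripper value outside its range is refused whole. The fingers move at their own pace and stop on an object; "force" is the grip in N (left out, the last holds). Time passes only in rows, so rows that do not move let the fingers close. It gives the time, the measured TCP pose, the force, the opening and the grip force at its end, in the units of the state.
- arm.get_state(): the state, without advancing time (a new reading comes with each control period).
- arm.grab_frame(name): name is "side" or "top" or "wrist"; returns a dict with "frame" (480x640x3 uint8, red, green, blue), "camera_matrix" (3x3 intrinsics, pixels), "extrinsics" (4x4, takes a point from camera to world coordinates); the wrist camera has in their place "T_tool_cam" (4x4, takes a point from camera to tool coordinates, whose origin is the TCP and whose axes are the flange's). Camera axes: x right, y up, looking along -z (the intrinsics and any distortion apply to the point x, -y, -z); pixel columns grow to the right and rows downward; lengths in m; the calibration is good to about 2 mm. A picture is of the moment at which its call begins: read the wrist's pose just before it. There is no depth.
- arm.hand_in(): hands the job in; it is judged then, once.
Trained networks look in a picture, given as the dict that the camera call returned (one of the last four; its "shot" number tells which), for a name from the list of things; names that differ only in an ending like _2 or _b are one class to them, and where a whole thing is asked for, a point or a joint stands for the part that bears it (a point fixed in the world has none). Each returns a list of dicts, best first, with "p" (0 to 1); they miss things now and then, are a little off and sometimes report something else, mostly with a low value. They report only what shows in the picture. A call takes as long as a camera call. They do not tell look-alikes from the thing itself.
- arm.outline_of(name, picture): "pixels" (480x640 bool, what is visible of it) and "rect" ([left, top, right, bottom] in pixels, round what is visible of it).
The state is a dict: "time": time; "joint_positions": joint angles; "dq": joint speeds; "tau": joint torques, N m; "ee_pos": TCP position; "tool_rot": TCP orientation; "contact_force": force on the tool from outside, world axes, zero at the start; "torque": the same for the moment, N m; "gripper_width": finger opening in m; "finger_force": force on a finger pad.
Only numpy, scipy, OpenCV 4.12 (cv2) and the standard library are available. Lean on these libraries where they do the work, as an engineer would, in place of code of your own. Each camera call takes 0.05 s, during which the arm holds its last target. There are 200 camera calls.

## Working session

There is one attempt and no reset: what is moved stays moved. The work goes in short steps, Python scripts to look and compute and a tool call to move; the robot and the scene stay as the last step left them, time stands still between calls to the robot, and variables do not carry over. Pictures are saved under pics/ and viewed, at most 10 in all, crops included, and the job is handed in when it is done.

Besides the shell and the picture viewer there is one more tool, called after ">>>" in YAML: its name, and indented under it one key for each argument. move_arm: Moves the arm, as the interface text tells. Its arguments: {"type":"object","properties":{"motion":{"type":"array"},"force":{"type":"number"}},"required":["motion"]}

```bash
mkdir -p pics; cat > h.py <<'E'
import numpy as np, cv2
from bench import arm
def save(p,n): cv2.imwrite('pics/'+n,cv2.cvtColor(p['frame'],cv2.COLOR_RGB2BGR))
def ray(p,uv,z,T=None):
    K=np.array(p['camera_matrix']); T=np.array(p['extrinsics']) if T is None else T
    uv=np.atleast_2d(uv).astype(float)
    d=np.c_[(uv[:,0]-K[0,2])/K[0,0],-(uv[:,1]-K[1,2])/K[1,1],-np.ones(len(uv))]@T[:3,:3].T
    o=T[:3,3]; return o+d*((z-o[2])/d[:,2])[:,None]
def quad(m):
    m=m.astype(np.uint8); c=max(cv2.findContours(m,cv2.RETR_EXTERNAL,cv2.CHAIN_APPROX_NONE)[0],key=cv2.contourArea)
    return c[:,0,:]
E
python3 - <<'E'
from h import *
np.set_printoptions(precision=4,suppress=True)
ims=[]
for c in ['top','side']:
    p=arm.grab_frame(c); ims.append(p['frame']); print(c,p.keys(),np.array(p['extrinsics']),p['camera_matrix'])
    for n in ['wedge_mid','slip_mid','rack']:
        for r in arm.outline_of(n,p):
            q=quad(r['pixels']); print(n,round(r['p'],2),r['rect'],cv2.minAreaRect(ray(p,q,0.008)[:,:2].astype(np.float32)) if n!='rack' else '')
    save(p,c+'.png')
print(arm.get_state())
E
```

```text
top dict_keys(['frame', 'camera_matrix', 'extrinsics', 'shot']) [[ 0.0205  0.999  -0.0403  0.3489]
 [-0.9997  0.0211  0.0133  0.1573]
 [ 0.0141  0.04    0.9991  1.7862]
 [ 0.      0.      0.      1.    ]] [[612.0042   0.     318.1925]
 [  0.     612.0042 237.2162]
 [  0.       0.       1.    ]]
wedge_mid 0.95 [246.4, 166.4, 302.9, 180.8] ((0.6074106097221375, 0.26753488183021545), (0.15468575060367584, 0.04277751222252846), 86.68717956542969)
wedge_mid 0.85 [232.3, 288.1, 259.7, 338.0] ((0.1995566189289093, 0.3375464677810669), (0.1481379121541977, 0.04095783457159996), 15.007925033569336)
wedge_mid 0.72 [118.0, 228.6, 171.7, 256.6] ((0.39249759912490845, 0.6341288089752197), (0.03712615743279457, 0.15062163770198822), 17.273921966552734)
slip_mid 0.63 [265.6, 219.5, 295.0, 239.2] ((0.44485196471214294, 0.2524707615375519), (0.08743477612733841, 0.028371991589665413), 75.25138092041016)
rack 0.79 [386.5, 115.2, 519.2, 244.5] 
side dict_keys(['frame', 'camera_matrix', 'extrinsics', 'shot']) [[-0.9958  0.0617 -0.0678  0.347 ]
 [-0.0912 -0.5942  0.7991  1.1511]
 [ 0.009   0.8019  0.5973
[... 603 characters left out ...]
[290.0, 275.6, 321.0, 306.5] ((0.44737187027931213, 0.2575499713420868), (0.09494751691818237, 0.03579214587807655), 71.51142120361328)
rack 0.84 [225.9, 91.7, 336.0, 206.8] 
{'time': 0.4, 'joint_positions': array([ 1.4752,  0.5011, -0.427 ,  1.5506,  0.2208,  1.1383, -0.2103]), 'dq': array([-0.0001, -0.004 ,  0.0009, -0.0005, -0.0005,  0.0004, -0.0003]), 'tau': array([  0.0046, -56.5777,  -5.8008, -27.9048,  -0.0668,   0.0242,
         0.0001]), 'ee_pos': array([ 0.2282, -0.6085,  0.2346]), 'tool_rot': array([-3.0909, -0.5606, -0.    ]), 'contact_force': array([-0.7785, -0.1621, -0.5362]), 'torque': array([ 0.0067,  0.0047, -0.0185]), 'finger_force': 0.0, 'gripper_width': 0.091571746668234}
```

View pics/top.png

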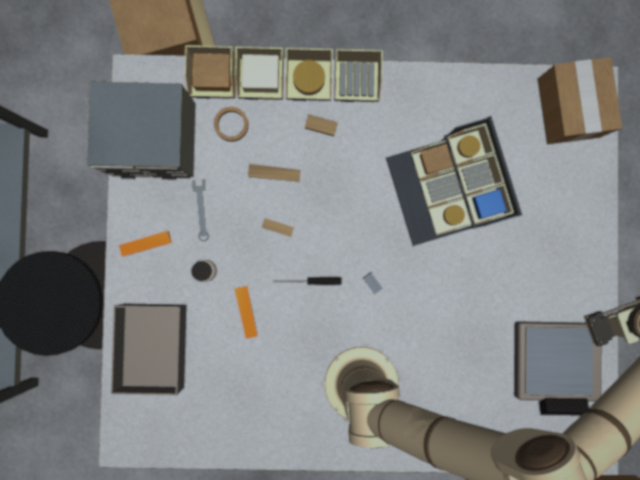

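View pics/side.png

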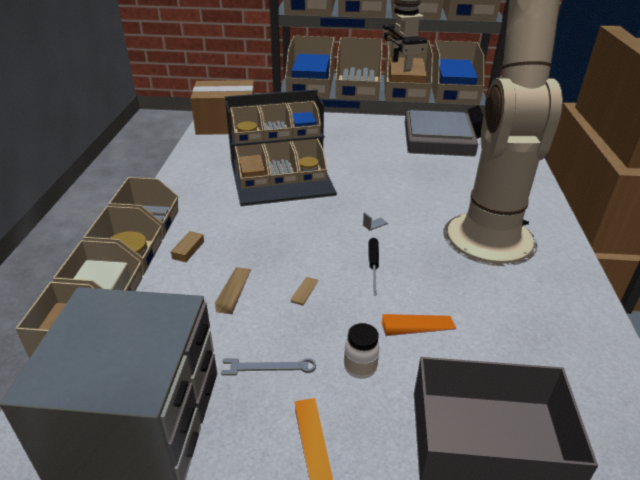

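The top view shows the pale wedge at about (274,173), the slip at (278,228), a short pale block at (321,125), two orange look-alikes at (146,243) and (246,312), and the rack's front lip from (388,157) to (413,244). The side view shows the same things, with the wedge at (234,290) and the slip at (305,291). The wedge at (274,173) fits: it is pale and 150 x 40 mm, while the orange ones are to be left alone. I'll confirm this in a crop, find the thin end, and measure the rack edge.

```bash
python3 - <<'E'
from h import *
np.set_printoptions(precision=4,suppress=True)
a=arm.grab_frame('top'); b=arm.grab_frame('side')
f=lambda im,x,y,w,h,s:cv2.resize(im[y:y+h,x:x+w],None,fx=s,fy=s,interpolation=cv2.INTER_CUBIC)
A=f(a['frame'],235,150,80,60,5); B=f(b['frame'],195,255,80,60,5)
A2=f(a['frame'],380,150,80,100,5)
B2=f(b['frame'],220,140,120,75,5)[:,:400]
im=np.vstack([np.hstack([A,B])]); save({'frame':im},'crop.png')
# rack front edge
m=arm.outline_of('rack',a)[0]['pixels']; q=quad(m)
q=cv2.approxPolyDP(q.reshape(-1,1,2),6,True)[:,0]; print(q); 
print(ray(a,q,0.023))
mb=arm.outline_of('rack',b)[0]['pixels']; qb=cv2.approxPolyDP(quad(mb).reshape(-1,1,2),6,True)[:,0]; print(qb); print(ray(b,qb,0.023))
# left edge fit
rows=np.arange(165,240); l=np.array([[np.where(m[r])[0][0],r] for r in rows if m[r].any()])
P=ray(a,l,0.023)[:,:2].astype(np.float32); print(cv2.fitLine(P,cv2.DIST_HUBER,0,.01,.01).ravel())
w=arm.outline_of('wedge_mid',a)[0]['pixels'];xs=np.where(w.any(0))[0]
print([(x,w[:,x].sum()) for x in xs[::4]])
for pp in (a,b):
    for r in arm.outline_of('wedge_mid',pp):
        print(r['rect'],r['p'],cv2.boxPoints(cv2.minAreaRect(quad(r['pixels']))).round(1).tolist())
E
```

```text
[[490 116]
 [386 158]
 [412 245]
 [521 215]]
[[ 0.7847 -0.3603  0.023 ]
 [ 0.6544 -0.0583  0.023 ]
 [ 0.4033 -0.1376  0.023 ]
 [ 0.497  -0.4532  0.023 ]]
[[315  90]
 [225  97]
 [240 205]
 [336 194]]
[[ 0.5308 -0.9017  0.023 ]
 [ 0.8653 -0.7905  0.023 ]
 [ 0.6541 -0.0482  0.023 ]
 [ 0.4008 -0.1317  0.023 ]]
[ 0.954   0.2998  0.5272 -0.0991]
[(np.int64(248), np.int64(6)), (np.int64(252), np.int64(14)), (np.int64(256), np.int64(12)), (np.int64(260), np.int64(13)), (np.int64(264), np.int64(12)), (np.int64(268), np.int64(13)), (np.int64(272), np.int64(13)), (np.int64(276), np.int64(13)), (np.int64(280), np.int64(13)), (np.int64(284), np.int64(13)), (np.int64(288), np.int64(12)), (np.int64(292), np.int64(13)), (np.int64(296), np.int64(13)), (np.int64(300), np.int64(7))]
[247.9, 165.6, 302.9, 180.7] 0.75 [[247.39999389648438, 176.6999969482422], [248.6999969482422, 163.60000610351562], [300.70001220703125, 168.8000030517578], [299.3999938964844, 181.89999389648438]]
[117.0, 230.9, 172.8, 255.4] 0.68 [[118.0999984741211, 243.89999389648438], [168.3000030517578, 229.3000030517578], [172.1999969482422, 242.60000610351562], [122.0, 257.29998779296875]]
[231.7, 285.4, 260.4, 341.0] 0.59 [[234.0, 288.29998779296875], [247.3000030517578, 285.5], [257.8999938964844, 336.20001220703125], [244.60000610351562, 339.0]]
[294.1, 395.2, 335.8, 480.0] 0.81 [[291.29998779296875, 400.70001220703125], [315.3999938964844, 395.5], [333.20001220703125, 478.70001220703125], [309.1000061035156, 483.8999938964844]]
[215.0, 269.1, 253.2, 316.8] 0.66 [[210.6999969482422, 309.6000061035156], [232.5, 260.70001220703125], [251.60000610351562, 269.20001220703125], [229.8000030517578, 318.1000061035156]]
[380.2, 314.1, 458.1, 334.4] 0.64 [[381.0, 314.0], [455.0, 314.0], [455.0, 335.0], [381.0, 335.0]]
```

View pics/crop.png

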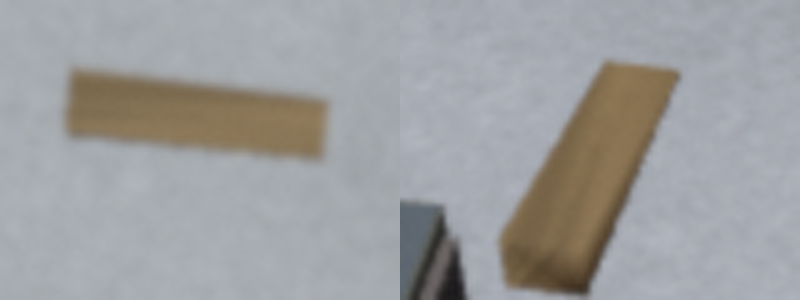

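The crop shows the pale wedge in both views. Its thick end is at top-view (249,171), nearer the side camera with a tall end face, and its thin end is at (300,176), towards the rack. The rack edge middle comes out near (0.528,-0.099), square direction about -72.5° in yaw. Next I raise the arm and swing it round (tool x = tangent, y = radial, z = down).

>>> move_arm:
  motion:
    - [100,0,0,-0.05,0,0,0]
    - [100,0,0,-0.05,0,0,0]
    - [100,0.04,0,-0.02,0,0,-0.06]
    - [100,0.05,0,0,0,0,-0.076]
    - [100,0.05,0,0,0,0,-0.076]

```text
time: 1.25
ee_pos: [0.3564, -0.5509, 0.3563]
tool_rot: [3.011, 0.884, 0.001]
contact_force: [-0.1, -0.2, 0.0]
gripper_width: 0.0918
finger_force: 0.0
```

```bash
python3 -c "
from bench import arm
s=arm.get_state();print(s['time'],s['joint_positions'],s['ee_pos'],s['tool_rot'])"
```

```text
1.25 [ 1.3154286   0.4414534  -0.52286849  1.37747487  0.2198078   1.37714115
 -0.20680717] [ 0.35643239 -0.55087821  0.35625268] [3.01148149e+00 8.84390487e-01 1.13686371e-03]
```

>>> move_arm:
  motion:
    - [100,0.05,0,0,0,0,-0.076]
    - [100,0.05,0,0,0,0,-0.076]
    - [100,0.05,0,0,0,0,-0.076]
    - [100,0.05,0,0,0,0,-0.076]
    - [100,0.05,0,0,0,0,-0.076]

```text
time: 1.75
ee_pos: [0.5431, -0.3848, 0.3547]
tool_rot: [2.791, 1.442, 0.0]
contact_force: [0.1, -0.5, 0.5]
gripper_width: 0.092
finger_force: 0.0
```

>>> move_arm:
  motion:
    - [100,0.05,0,0,0,0,-0.074]
    - [100,0.05,0,0,0,0,-0.074]
    - [100,0.05,0,0,0,0,-0.074]
    - [100,0.05,0,0,0,0,-0.074]
    - [100,0.05,0,0,0,0,-0.074]

```text
time: 2.25
ee_pos: [0.6556, -0.163, 0.3546]
tool_rot: [2.478, 1.93, 0.0]
contact_force: [0.3, 0.5, -0.2]
gripper_width: 0.0918
finger_force: 0.0
```

```bash
python3 -c "
from bench import arm
s=arm.get_state();print(s['time'],s['joint_positions'],s['ee_pos'],s['tool_rot'])"
```

```text
2.25 [ 0.69029235  0.53731207 -0.7643423   1.31609354  0.3659116   1.42889215
 -0.30015295] [ 0.65563294 -0.16297223  0.35464541] [2.47844018e+00 1.93019787e+00 4.43823350e-04]
```

>>> move_arm:
  motion:
    - [100,0.02,-0.01,0,0,0,-0.09]
    - [100,0.045,-0.01,0,0,0,-0.09]
    - [100,0.048,-0.01,0,0,0,0]
    - [100,0.048,-0.01,0,0,0,0]
    - [100,0.048,-0.008,0,0,0,0]

```text
time: 2.75
ee_pos: [0.629, 0.0505, 0.355]
tool_rot: [2.298, 2.142, 0.0]
contact_force: [1.2, -0.0, -0.4]
gripper_width: 0.0917
finger_force: 0.0
```

>>> move_arm:
  motion:
    - [100,0.048,-0.008,0,0,0,0]
    - [100,0.048,-0.008,0.01,0,0,0]
    - [100,0.045,-0.008,0.02,0,0,0]
    - [100,0.045,0,0.02,0,0,0]
    - [100,0.015,0,0.02,0,0,0]

```text
time: 3.25
ee_pos: [0.6176, 0.2579, 0.2846]
tool_rot: [-2.288, -2.149, -0.004]
contact_force: [-0.7, 0.6, 1.0]
gripper_width: 0.0914
finger_force: 0.0
```

```bash
cat >> h.py <<'E'
from scipy.spatial.transform import Rotation as Ro
def wrist():
    s=arm.get_state(); p=arm.grab_frame('wrist'); T=np.eye(4); T[:3,:3]=Ro.from_rotvec(s['tool_rot']).as_matrix(); T[:3,3]=s['ee_pos']
    return s,p,T@np.array(p['T_tool_cam'])
E
python3 - <<'E'
from h import *
np.set_printoptions(precision=4,suppress=True)
s,p,T=wrist(); save(p,'w1.png'); print(s['time'],s['ee_pos'],s['tool_rot'],s['joint_positions']); print(np.array(p['T_tool_cam']))
for r in arm.outline_of('wedge_mid',p):
    q=quad(r['pixels']); print(r['p'],r['rect'],cv2.minAreaRect(ray(p,q,0.012,T)[:,:2].astype(np.float32)))
    qq=cv2.approxPolyDP(q.reshape(-1,1,2),8,True)[:,0]; print(np.c_[qq,ray(p,qq,0,T)[:,:2],ray(p,qq,0.028,T)[:,:2],ray(p,qq,0.004,T)[:,:2]])
E
```

```text
3.25 [0.6176 0.2579 0.2846] [-2.2883 -2.1488 -0.0041] [ 0.114   0.5949 -0.8425  1.4322  0.4447  1.3103 -0.8184]
[[-0.0001  0.9574  0.2888  0.0781]
 [ 1.      0.      0.0005  0.0002]
 [ 0.0004  0.2888 -0.9574 -0.1512]
 [ 0.      0.      0.      1.    ]]
0.9 [284.0, 124.2, 320.9, 267.2] ((0.6069376468658447, 0.26514703035354614), (0.14940230548381805, 0.03844796493649483), 86.41559600830078)
[[287.     125.       0.594    0.3409   0.5959   0.3405   0.5943   0.3409]
 [288.     260.       0.5828   0.1914   0.5854   0.2006   0.5832   0.1927]
 [317.     262.       0.6163   0.1868   0.6167   0.1963   0.6163   0.1882]
 [322.     127.       0.6307   0.3366   0.6302   0.3365   0.6306   0.3366]]
```

View pics/w1.png

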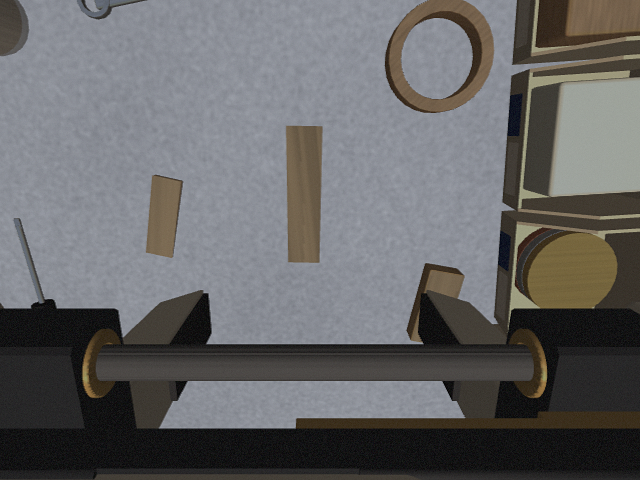

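The wrist view shows the wedge at (305,195), thick end at the top at (304,126) and thin end at (304,262), about 149 mm long. The slip is clear at (165,215). Wedge middle is about (0.606,0.265), yaw about -94.5°. I descend over the point 35 mm from the thick end.

>>> move_arm:
  motion:
    - [100,0.015,-0.004,0.045,0,0,0.015]
    - [100,0.015,-0.004,0.045,0,0,0]
    - [100,0.015,-0.003,0.045,0,0,0]
    - [100,0,0,0.05,0,0,0]
    - [100,0,0,0.05,0,0,0]

```text
time: 3.85
ee_pos: [0.6139, 0.2957, 0.0494]
tool_rot: [2.314, 2.122, 0.003]
contact_force: [0.8, -0.4, 0.2]
gripper_width: 0.0921
finger_force: 0.0
```

>>> move_arm:
  motion:
    - [100,0,0,0.025,0,0,0]
    - [100,0,0,0.01,0,0,0]
    - [100,0,0,0,0,0,0]

```text
time: 4.15
ee_pos: [0.6127, 0.2952, 0.0141]
tool_rot: [2.316, 2.123, -0.002]
contact_force: [0.0, -0.3, 0.3]
gripper_width: 0.0919
finger_force: 0.0
```

```bash
python3 - <<'E'
from h import *
np.set_printoptions(precision=4,suppress=True)
s,p,T=wrist(); save(p,'w2.png'); print(s['time'],s['ee_pos'],s['tool_rot'],s['contact_force'])
for r in arm.outline_of('wedge_mid',p):
    q=quad(r['pixels']); qq=cv2.approxPolyDP(q.reshape(-1,1,2),8,True)[:,0]; print(r['p'],r['rect'],np.c_[qq,ray(p,qq,0.02,T)[:,:2],ray(p,qq,0.004,T)[:,:2]])
E
```

```text
4.15 [0.6127 0.2952 0.0141] [ 2.3156  2.1229 -0.0025] [ 0.0057 -0.2711  0.3158]
0.71 [252.2, 210.8, 353.5, 434.5] [[347.     212.       0.6292   0.3417   0.6302   0.3383]
 [259.     217.       0.5962   0.3427   0.5936   0.3393]
 [263.     344.       0.591    0.2891   0.5878   0.2799]
 [349.     343.       0.6265   0.2865   0.6273   0.277 ]]
```

View pics/w2.png

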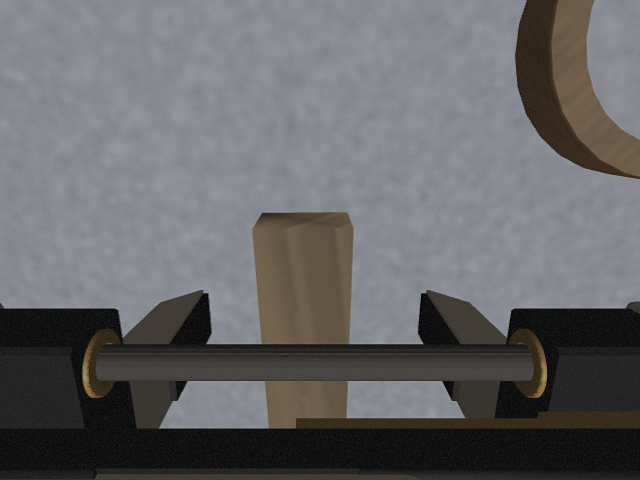

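The view shows the wedge's thick end at (303,215) squarely between the open fingers, about 45 mm ahead of the TCP. I shift 9 mm towards the thick end, then close.

>>> move_arm:
  motion:
    - [100,0.009,-0.003,0.003,0,0,0]
    - [100,0,0,0,0,0,0]
    - [10,0,0,0,0,0,0]
    - [10,0,0,0,0,0,0]
    - [10,0,0,0,0,0,0]
  force: 30

```text
time: 4.75
ee_pos: [0.6102, 0.3058, 0.0119]
tool_rot: [2.314, 2.125, 0.0]
contact_force: [-0.5, 0.3, 0.1]
gripper_width: 0.0722
finger_force: 0.0
```

>>> move_arm:
  motion:
    - [10,0,0,0,0,0,0]
    - [10,0,0,0,0,0,0]
    - [10,0,0,0,0,0,0]

```text
time: 5.05
ee_pos: [0.6101, 0.3059, 0.0117]
tool_rot: [-2.314, -2.125, 0.0]
contact_force: [-0.3, 0.7, 0.2]
gripper_width: 0.0484
finger_force: 0.0
```

>>> move_arm:
  motion:
    - [10,0,0,0,0,0,0]
    - [10,0,0,0,0,0,0]
    - [10,0,0,0,0,0,0]
    - [10,0,0,0,0,0,0]

```text
time: 5.45
ee_pos: [0.6101, 0.306, 0.0117]
tool_rot: [-2.314, -2.125, -0.0]
contact_force: [-0.9, 0.1, -0.4]
gripper_width: 0.036
finger_force: 30.0
```

>>> move_arm:
  motion:
    - [10,0,0,-0.02,0,0,0]
    - [10,0,0,-0.04,0,0,0]
    - [10,-0.03,-0.012,0,0,0,0]
    - [10,-0.043,-0.018,0,0,0,0]
    - [10,-0.043,-0.018,0,0,0,0]

```text
time: 5.95
ee_pos: [0.5523, 0.1943, 0.0736]
tool_rot: [2.312, 2.126, 0.003]
contact_force: [1.5, -0.5, -0.3]
gripper_width: 0.0357
finger_force: 30.0
```

>>> move_arm:
  motion:
    - [10,-0.043,-0.018,0,0,0,0]
    - [10,-0.043,-0.018,0,0,0,0]
    - [10,-0.043,-0.018,0,0,0,0]
    - [10,-0.013,-0.008,0,0,0,-0.13]
    - [10,0,0,0,0,0,-0.13]

```text
time: 6.45
ee_pos: [0.4773, 0.0545, 0.0726]
tool_rot: [2.016, 2.407, -0.005]
contact_force: [0.7, 0.5, 0.3]
gripper_width: 0.0357
finger_force: 30.0
```

>>> move_arm:
  motion:
    - [10,0,0,0,0,0,-0.13]
    - [10,0,0,0.02,0,0,0]
    - [10,0,0,0,0,0,0]

```text
time: 6.75
ee_pos: [0.4779, 0.0577, 0.0516]
tool_rot: [-1.859, -2.532, 0.002]
contact_force: [-1.1, -0.7, -1.2]
gripper_width: 0.0357
finger_force: 30.0
```

```bash
python3 - <<'E'
from h import *
np.set_printoptions(precision=4,suppress=True)
s=arm.get_state(); print(s['time'],s['ee_pos'],s['tool_rot'],s['gripper_width'],s['finger_force'],s['joint_positions'])
a=arm.grab_frame('top'); b=arm.grab_frame('side')
f=lambda im,x,y,w,h,s:cv2.resize(im[y:y+h,x:x+w],None,fx=s,fy=s,interpolation=cv2.INTER_CUBIC)
save({'frame':np.hstack([f(a['frame'],310,130,130,130,3),f(b['frame'],220,110,130,130,3)])},'c2.png')
E
```

```text
6.75 [0.4779 0.0577 0.0516] [-1.8587 -2.5322  0.0022] 0.03565514539455129 29.993803203105927 [ 0.5038  0.6154 -0.8359  2.0827  0.6865  0.743  -0.4702]
```

View pics/c2.png

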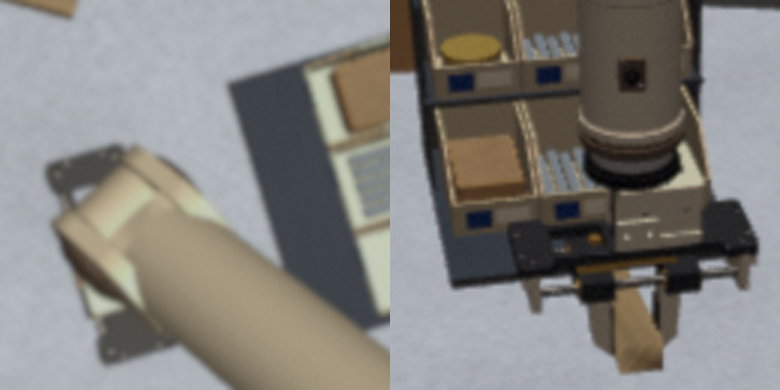

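The left crop (top view) shows the gripper square to the rack edge. The right crop (side view) shows the wedge held level in line with the lip. The arm reaches over from the rack's side, so I'll check the forearm's clearance to the bins before pushing.

```bash
python3 - <<'E'
from h import *
a=arm.grab_frame('top')['frame'][120:420,300:620]; b=arm.grab_frame('side')['frame'][0:300,190:590]
save({'frame':np.hstack([a,b])},'c3.png')
E
```

```text
(no output)
```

View pics/c3.png

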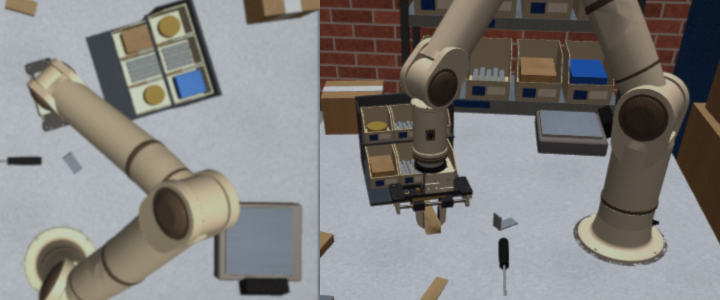

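The crops show the wrist column standing clear of the bins, with the forearm rising to a high elbow, so the push has room. I lower the wedge to the bench, then push along -x in the tool frame.

>>> move_arm:
  motion:
    - [10,0,0,0.025,0,0,0]
    - [10,0,0,0.014,0,0,0]
    - [10,0,0,0,0,0,0]

```text
time: 7.25
ee_pos: [0.4782, 0.0584, 0.0121]
tool_rot: [-1.857, -2.533, 0.001]
contact_force: [-0.8, 0.6, -0.1]
gripper_width: 0.0357
finger_force: 30.0
```

>>> move_arm:
  motion:
    - [10,-0.02,0,0,0,0,0]
    - [10,-0.025,0,0,0,0,0]
    - [10,-0.02,0,0,0,0,0]
    - [10,-0.015,0,0,0,0,0]
    - [10,-0.01,0,0,0,0,0]

```text
time: 7.75
ee_pos: [0.506, -0.0289, 0.0132]
tool_rot: [1.86, 2.531, -0.001]
contact_force: [0.5, -0.0, -0.6]
gripper_width: 0.0357
finger_force: 30.0
```

>>> move_arm:
  motion:
    - [10,-0.006,0,0,0,0,0]
    - [10,-0.006,0,0,0,0,0]
    - [10,-0.005,0,0,0,0,0]
    - [10,0,0,0,0,0,0]

```text
time: 8.15
ee_pos: [0.5098, -0.0426, 0.0122]
tool_rot: [-1.856, -2.532, -0.001]
contact_force: [-1.3, 3.2, -5.5]
gripper_width: 0.0357
finger_force: 30.0
```

>>> move_arm:
  motion:
    - [10,-0.004,0,0,0,0,0]
    - [10,-0.004,0,0,0,0,0]
    - [10,0,0,0,0,0,0]

```text
time: 8.45
ee_pos: [0.5123, -0.0504, 0.0123]
tool_rot: [-1.856, -2.533, -0.0]
contact_force: [-0.8, 4.3, -5.8]
gripper_width: 0.0361
finger_force: 30.0
```

>>> move_arm:
  motion:
    - [10,-0.004,0,0,0,0,0]
    - [10,-0.003,0,0,0,0,0]
    - [10,-0.003,0,0,0,0,0]
    - [10,0,0,0,0,0,0]

```text
time: 8.85
ee_pos: [0.5159, -0.0612, 0.0126]
tool_rot: [-1.858, -2.533, 0.001]
contact_force: [-1.5, 2.9, -6.1]
gripper_width: 0.0357
finger_force: 30.0
```

```bash
python3 - <<'E'
from h import *
np.set_printoptions(precision=4,suppress=True)
s,p,T=wrist(); print(s['time'],s['ee_pos'],s['contact_force'],s['joint_positions'])
for r in arm.outline_of('wedge_mid',p)[:2]:
    q=quad(r['pixels']); qq=cv2.approxPolyDP(q.reshape(-1,1,2),8,True)[:,0]; P=ray(p,qq,0.026,T); print(r['p'],r['rect'],np.c_[qq,P[:,:2]])
E
```

```text
8.85 [ 0.5159 -0.0612  0.0126] [-1.4633  2.8679 -6.0912] [ 0.6673  0.7221 -0.7604  2.0017  0.7572  0.7253 -0.2636]
0.67 [263.8, 239.4, 364.5, 412.8] [[273.     238.       0.4899  -0.0278]
 [264.     258.       0.4888  -0.0361]
 [271.     342.       0.5007  -0.0688]
 [357.     344.       0.5331  -0.0595]
 [357.     239.       0.519   -0.019 ]]
```

Contact and lift began where expected, and the thin end is now about 71–75 mm past the edge. I release, retreat upwards and check.

>>> move_arm:
  motion:
    - [80,0,0,0,0,0,0]
    - [80,0,0,0,0,0,0]
    - [80,0,0,0,0,0,0]
    - [80,0,0,0,0,0,0]
    - [80,0,0,0,0,0,0]

```text
time: 9.45
ee_pos: [0.5165, -0.0613, 0.013]
tool_rot: [1.858, 2.532, -0.0]
contact_force: [0.2, 0.4, -0.6]
gripper_width: 0.0707
finger_force: 0.0
```

>>> move_arm:
  motion:
    - [80,0.01,0,-0.02,0,0,0]
    - [80,0.02,0,-0.03,0,0,0]
    - [80,0.03,0,-0.03,0,0,0]
    - [80,0.03,0,-0.03,0,0,0]
    - [80,0.03,0,-0.02,0,0,0]

```text
time: 9.95
ee_pos: [0.4804, 0.0547, 0.1447]
tool_rot: [1.857, 2.531, 0.002]
contact_force: [0.5, -0.1, -0.7]
gripper_width: 0.0733
finger_force: 0.0
```

>>> move_arm:
  motion:
    - [80,0.045,0,0,0,0,0]
    - [80,0.045,0,0,0,0,0]
    - [80,0.045,0,0,0,0,0]
    - [80,0.03,0,0,0,0,0]
    - [80,0,0,0,0,0,0]

```text
time: 10.45
ee_pos: [0.4287, 0.2161, 0.1436]
tool_rot: [-1.848, -2.54, -0.005]
contact_force: [0.6, 0.6, 0.3]
gripper_width: 0.0733
finger_force: 0.0
```

```bash
python3 - <<'E'
from h import *
np.set_printoptions(precision=4,suppress=True)
a=arm.grab_frame('top'); b=arm.grab_frame('side'); print(arm.get_state()['time'])
f=lambda im,x,y,w,h,s:cv2.resize(im[y:y+h,x:x+w],None,fx=s,fy=s,interpolation=cv2.INTER_CUBIC)
save({'frame':np.hstack([f(a['frame'],330,130,130,130,3),f(b['frame'],220,120,130,130,3)])},'c4.png')
for n,p in (('top',a),('side',b)):
  for r in arm.outline_of('wedge_mid',p):
    qq=cv2.approxPolyDP(quad(r['pixels']).reshape(-1,1,2),3,True)[:,0]; print(n,r['p'],r['rect'],np.c_[qq,ray(p,qq,0.026)[:,:2]])
E
```

```text
10.55
top 0.83 [119.5, 232.7, 172.3, 258.3] [[170.     234.       0.4203   0.5592]
 [165.     231.       0.4286   0.5738]
 [119.     247.       0.3799   0.7036]
 [124.     256.       0.3545   0.6885]
 [169.     243.       0.3944   0.5613]]
top 0.7 [232.0, 285.5, 259.1, 337.5] [[238.     288.       0.2696   0.3605]
 [235.     292.       0.258    0.3687]
 [247.     337.       0.1306   0.3312]
 [254.     337.       0.131    0.3113]
 [257.     331.       0.1482   0.3031]
 [246.     287.       0.2729   0.3377]]
side 0.85 [383.8, 314.2, 456.2, 335.4] [[382.     316.       0.277    0.3411]
 [386.     336.       0.2695   0.3966]
 [455.     328.       0.1308   0.3607]
 [450.     316.       0.1371   0.327 ]]
side 0.68 [294.2, 395.3, 335.4, 478.4] [[297.     401.       0.4262   0.567 ]
 [295.     418.       0.4255   0.6016]
 [309.     478.       0.391    0.7059]
 [331.     479.       0.3573   0.7043]
 [315.     401.       0.395    0.5639]]
```

View pics/c4.png

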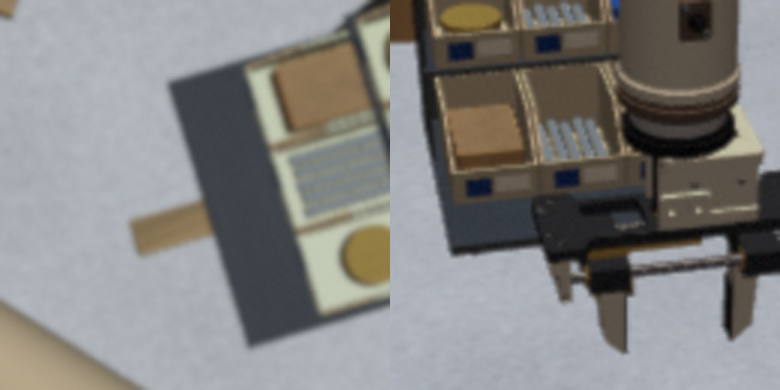

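The top crop shows the wedge square to the edge, crossing it at (210,219), with the edge middle at (210,214). About 73 mm sticks out, so its middle lies about at the edge and the thin end is about 75 mm in, well past the 56 mm where lifting starts. The gripper is clear.

```bash
python3 -c "
from bench import arm
print(arm.hand_in())"
```

```text
the job is handed in; nothing more can be done
None
```

The thick wedge is jammed square under the middle of the rack's front edge, with its thin end about 75 mm in (lifting starts at 56 mm), and it has been let go. The job is handed in at about 10.6 s; no verdict came back, the lift itself wasn't measured directly, and the thin wedge was never touched.

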